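Open the child-safe treat box with its interlocked latches

TASK

Open the child-safe treat box: withdraw its three latches fully toward the front of the box, then slide the lid to the left until it is fully open. The latches are interlocked and nothing shows the order, so try them gently, never force one that does not give, and leave the things round the box where they are.

Things in the scene. Friction and masses are not known exactly. Their poses are not given: they have to be found in the camera images.
- treat_box: Child-safe treat box of pale wood, fixed, 260 (x) x 312 (y) x 75 mm. Origin: centre of its underside; x to its back (away from the robot at yaw 0), y to its left. Front half of its top: the latch deck (75 mm up), with three latches in a row at y = -90, 0, +90 mm, knobs at x = -48 mm when locked. Back half: compartment under the lid. Each locked bolt reaches 12 mm into a notch of the lid's front edge.
- lid (a joint): Slide of the lid along the box's +y, m: 0 shut, 0.140 fully open at its stop. Medium-brown board 135 x 310 x 9 mm, top 84 mm above the worktop; runs level, cannot lift off, overhangs the box's left end as it opens, stays where it is left (friction 1 to 1.5 N). With any bolt in its notch it gives only 2 mm.
- lid_grip (a point): Middle of the upright dark wooden grip bar on the lid, 60 mm (box x) x 14 mm (box y) x 28 mm high; its top is 111 mm, this point 99 mm above the worktop; at box x +70, y -30 mm when the lid is shut. Axes as the box.
- latch_a (a joint): Withdrawal of this bolt along the box's -x, m: 0 locked, 0.040 fully out at its stop; stays where left (friction 1.5 to 2 N). One latch is free at first; drawing it fully (over 32 mm) frees another, and that one the last. A blocked latch gives 3 to 5 mm, then stops. A latch cannot go back while the one it freed is out. The letter tells neither order nor place in the row.
- latch_a_knob (a point): Point in this latch's upright black knob, 12 (box x) x 16 (box y) x 36 mm high, all three alike: centre of its section, 14 mm below its top, 103 mm above the worktop. Rides on a flat steel bolt 90 x 16 x 7 mm. Steel straps over the bolt (tops 87 mm above the worktop, 28 mm wide) stand 18 to 28 mm behind (+x) and 67 to 77 mm in front of the locked knob's middle.
- latch_a_base: Fixed plate and straps of latch_a on the deck: origin on the deck (75 mm above the worktop) below the middle of its knob when locked; axes as the box. Pressing the latch with more than 60 N counts as forcing it.
- latch_b (a joint): Withdrawal of this bolt along the box's -x, m: 0 locked, 0.040 fully out at its stop; stays where left (friction 1.5 to 2 N). One latch is free at first; drawing it fully (over 32 mm) frees another, and that one the last. A blocked latch gives 3 to 5 mm, then stops. A latch cannot go back while the one it freed is out. The letter tells neither order nor place in the row.
- latch_b_knob (a point): Point in this latch's upright black knob, 12 (box x) x 16 (box y) x 36 mm high, all three alike: centre of its section, 14 mm below its top, 103 mm above the worktop. Rides on a flat steel bolt 90 x 16 x 7 mm. Steel straps over the bolt (tops 87 mm above the worktop, 28 mm wide) stand 18 to 28 mm behind (+x) and 67 to 77 mm in front of the locked knob's middle.
- latch_b_base: Fixed plate and straps of latch_b on the deck: origin on the deck (75 mm above the worktop) below the middle of its knob when locked; axes as the box. Pressing the latch with more than 60 N counts as forcing it.
- latch_c (a joint): Withdrawal of this bolt along the box's -x, m: 0 locked, 0.040 fully out at its stop; stays where left (friction 1.5 to 2 N). One latch is free at first; drawing it fully (over 32 mm) frees another, and that one the last. A blocked latch gives 3 to 5 mm, then stops. A latch cannot go back while the one it freed is out. The letter tells neither order nor place in the row.
- latch_c_knob (a point): Point in this latch's upright black knob, 12 (box x) x 16 (box y) x 36 mm high, all three alike: centre of its section, 14 mm below its top, 103 mm above the worktop. Rides on a flat steel bolt 90 x 16 x 7 mm. Steel straps over the bolt (tops 87 mm above the worktop, 28 mm wide) stand 18 to 28 mm behind (+x) and 67 to 77 mm in front of the locked knob's middle.
- latch_c_base: Fixed plate and straps of latch_c on the deck: origin on the deck (75 mm above the worktop) below the middle of its knob when locked; axes as the box. Pressing the latch with more than 60 N counts as forcing it.
- salt_shaker: Bystander. Salt shaker, 44 mm across, 90 mm tall; stands to the right of the box. Origin: centre of its underside.
- lemon: Bystander. Lemon, 78 x 55 x 56 mm, lies to the left of the box, low enough for the lid to pass over it. Origin: its underside's centre.
- pack_out: Bystander. Wrapped snack bar, 48 x 125 x 16 mm, lying in front of the box toward the left. Origin: centre of its underside.
- small_tin_b: Bystander. Small tin with a paper label, 57 mm across, 72 mm tall, far left. Origin: centre of its underside.
- lemon_b: Bystander. Second lemon, 76 x 56 x 55 mm, far left. Origin: its underside's centre.
- pepper_mill: Bystander. Turned wooden pepper mill, 58 mm across, 150 mm tall, on the right. Origin: centre of its underside.

How it is judged:
By the outcome, as a careful person would: the job done as asked, in the order asked, and still so for the second after the job is handed in, with the robot touching nothing.
It also fails if it takes over 61 s, if anything falls off the work surface, if the arm or the gripper's body presses on something with over 40 N, if the wrist force passes 120 N, or if a joint passes its speed limit or range.

ROBOT

A 7-joint arm with a two-finger parallel gripper is mounted at the origin on a cart in front of the work surface, level with it; the furniture and walls round the work are solid. World frame = base frame: x ahead of the robot, y to its left, z up, the work surface at z = 0. Lengths are in m, angles in rad, forces in N, time in s.
With the tool pointing down it reaches from about 0.4 to 0.85 m from the base axis. Payload 4.5 kg.
Tool frame: the origin (TCP) lies where the fingers leave the gripper's body, on its centre line; the fingertips stand 64 mm ahead of it and the grasp point (between the pads) lies 45 mm ahead of it (robot.tip_reach is the distance from the TCP to the fingertips, in m); z points along the fingers, y is the line along which they close (so a half turn about z gives the same grasp; the last joint's range is limited). The gripper opens to 88 mm and grips with 3 to 60 N. Pads are 18 mm wide; open, the fingers measure 123 mm over their backs; the gripper's body (75 mm by 187 mm) begins 45 mm behind the grasp point.
Start: joints at [-1.17, 0.689, -0.195, 1.565, 0.157, 0.902, -0.215], TCP at [0.224, 0.583, 0.303] pointing down, gripper open.
Joint ranges: [-3.01, 3.01], [-0.46, 2.08], [-1.47, 1.51], [0.13, 2.56], [-1, 4.14], [0.04, 2.09], [-2.66, 2.66]. Speed limits (rad/s): [2.57, 2.57, 3.14, 3.14, 3.14, 3.14, 3.14].

INTERFACE

Orientations are given as a unit quaternion [w, x, y, z].
In Python, from cell import telemetry, get_image, camera_info, close_job, robot gives the robot as it stands.
- The arm moves only by the tool apply_moves, never from a script. Its argument "targets" is text: rows parted by semicolons, each of 7 numbers parted by spaces: the turn, a rotation vector about the world's x, y, z each as a share of 360 degrees, from -1 to 1, then the shift along the world's x, y, z each as a share of 0.25 m, from -1 to 1, then the opening, from 0 (shut) to 1 (fully open). In form: ax ay az dx dy dz fingers; .... A call has 1 to 8 rows; each row is the pose to reach, as a shift and turn from the pose commanded when the call began, turning the shorter way round; what a row does not reach only later rows make up. A row lasts 1/10 s, in which the tool goes at most 50 mm and 8.59 degrees, less where a joint would pass 70% of its speed; a pose out of reach is approached as far as the arm can. A call with a number of a shift or a turn outside -1 to 1 is refused whole. A call with a gripper value outside its range is refused whole. The fingers move at their own pace and stop on an object; "newtons" is the grip in N (left out, the last holds). Time passes only in rows, so rows that repeat a pose let the fingers close. It gives the time, the measured TCP pose, the force, the opening and the grip force at its end, in the units of the state.
- telemetry.sense(): the state, without advancing time (a new reading comes with each control period).
- get_image(name): name is "side" or "top" or "wrist"; returns (picture, depth): 400x640x3 uint8, blue, green, red; 400x640 float32, m along the optical axis (not along the pixel's ray), 0 where there is no reading.
- camera_info(name): a dict with "fovy" (degrees; the focal length in pixels is half the picture's height over the tangent of half this angle, whatever the lens; pixels are square), "cx", "cy" (the principal point, pixels), "pose" (4x4, takes a point from camera to world coordinates); the wrist camera has in their place "mount" (4x4, takes a point from camera to tool coordinates, whose origin is the TCP and whose axes are the flange's). Camera axes: x right, y up, looking along -z (the intrinsics and any distortion apply to the point x, -y, -z); pixel columns grow to the right and rows downward; lengths in m; the calibration is good to about 2 mm. A picture is of the moment at which its call begins: read the wrist's pose just before it. camera_info takes no time and is no camera call.
- close_job(): hands the job in; it is judged then, once.
The state is a dict: "time": time; "qpos": joint angles; "dq": joint speeds; "joint_efforts": joint torques, N m; "tool_pos": TCP position; "tcp_rot": TCP orientation; "ft_force": force on the tool from outside, world axes, zero at the start; "wrist_torque": the same for the moment, N m; "width": finger opening in m; "finger_force": force on a finger pad.
Only numpy, scipy, OpenCV 4.12 (cv2) and the standard library are available. Lean on these libraries where they do the work, as an engineer would, in place of code of your own. Each camera call takes 0.05 s, during which the arm holds its last target. There are 200 camera calls.

## Working session

There is one attempt and no reset: what is moved stays moved. The work goes in short steps, Python scripts to look and compute and a tool call to move; the robot and the scene stay as the last step left them, time stands still between calls to the robot, and variables do not carry over. Pictures are saved under pics/ and viewed, at most 10 in all, crops included, and the job is handed in when it is done.

Besides the shell and the picture viewer there is one more tool, called after "Emit:" in YAML: its name, and indented under it one key for each argument. apply_moves: Moves the arm, as the interface text tells. Shift numbers are shares of 0.25 m and turn numbers shares of 360 degrees, none past 1 either way. Its arguments: {"type":"object","properties":{"targets":{"type":"string"},"newtons":{"type":"number"}},"required":["targets"]}

```bash
mkdir -p pics; ls; python3 - <<'E'
from cell import telemetry,get_image,camera_info
import cv2,numpy as np
s=telemetry.sense();print({k:np.round(v,3) for k,v in s.items()})
for n in('top','side'):
    im,d=get_image(n);cv2.imwrite(f'pics/{n}0.png',im);np.save(f'{n}0.npy',d)
    print(n,camera_info(n))
print(camera_info('wrist'))
E
```

```text
pics
{'time': np.float64(0.0), 'qpos': array([-1.17 ,  0.69 , -0.195,  1.566,  0.157,  0.903, -0.215]), 'dq': array([-0.   , -0.001, -0.002, -0.   , -0.001,  0.   , -0.   ]), 'joint_efforts': array([-0.0000e+00, -5.2756e+01, -1.2670e+00, -1.5343e+01, -5.3000e-02,
        6.0000e-03,  0.0000e+00]), 'tool_pos': array([0.224, 0.583, 0.302]), 'tcp_rot': array([-0.   ,  0.182,  0.983, -0.001]), 'ft_force': array([-0.025,  0.173,  0.216]), 'wrist_torque': array([ 0.009, -0.004,  0.046]), 'finger_force': np.float64(0.0), 'width': np.float64(0.088)}
top {'fovy': 52.380780278857344, 'cx': 316.2808945263269, 'cy': 199.16026805593665, 'pose': array([[ 7.50556342e-04,  9.85294765e-01, -1.70861532e-01,
         2.37668387e-01],
       [-9.99996302e-01,  1.18612189e-03,  2.44716361e-03,
         4.36332593e-02],
       [ 2.61384010e-03,  1.70859064e-01,  9.85292012e-01,
         1.44990504e+00],
       [ 0.00000000e+00,  0.00000000e+00,  0.00000000e+00,
         1.00000000e+00]])}
side {'fovy': 49.24188035055639, 'cx': 324.5542050302598, 'cy': 194.5529910120517, 'pose': array([[-0.99831704, -0.04592756,  0.03540824,  0.52324567],
       [ 0.05709029, -0.6710766 ,  0.73918664,  1.14354158],
       [-0.0101874 ,  0.73996409,  0.67256923,  1.08016641],
       [ 0.        ,  0.        ,  0.        ,  1.        ]])}
{'fovy': 63.045957765994984, 'cx': 319.25325584011256, 'cy': 205.8459465458144, 'mount': array([[-6.81228323e-04,  9.53698471e-01,  3.00763631e-01,
         7.77587248e-02],
       [ 9.99999734e-01,  5.70825303e-04,  4.54951694e-04,
        -7.78173219e-05],
       [ 2.62203245e-04,  3.00763861e-01, -9.53698606e-01,
        -8.21104103e-02],
       [ 0.00000000e+00,  0.00000000e+00,  0.00000000e+00,
         1.00000000e+00]])}
```

View pics/top0.png

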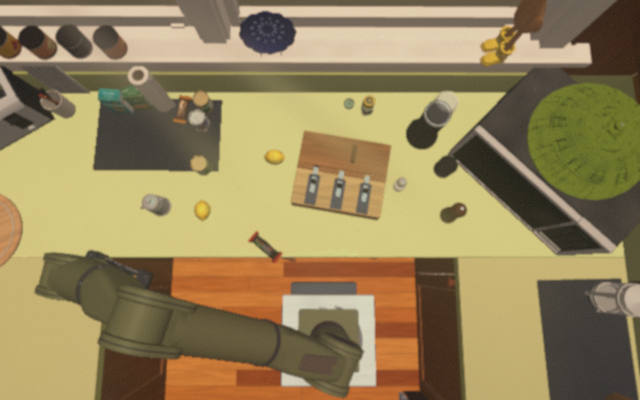

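View pics/side0.png

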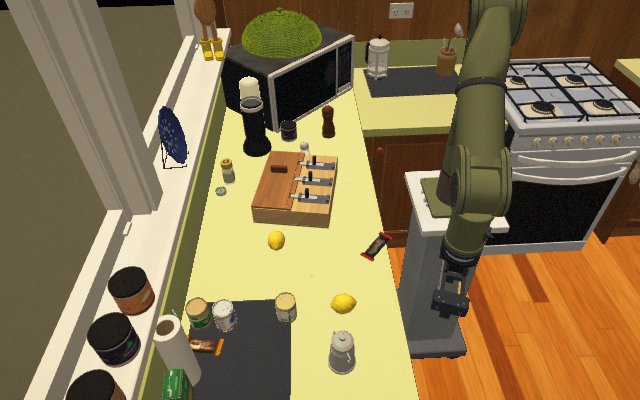

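The top view shows the box centred near (341,175), turned about -9°, with its latches at (313,185), (338,190) and (364,195) and the grip at (354,152). The shaker is at (400,184), the lemon at (275,156) and the bar at (265,247). The side view agrees, and the arm is well clear at the left front.

```bash
cat > h.py <<'E'
import numpy as np,cv2
from cell import telemetry,get_image,camera_info
def K(ci,h=400):return h/2/np.tan(np.radians(ci['fovy'])/2)
def pts(ci,d,P):
    v,u=np.mgrid[0:d.shape[0],0:d.shape[1]];f=K(ci)
    p=np.stack([(u-ci['cx'])/f*d,-(v-ci['cy'])/f*d,-d],-1)
    return p@P[:3,:3].T+P[:3,3]
def ray(ci,P,u,v,z):
    f=K(ci);r=P[:3,:3]@np.array([(u-ci['cx'])/f,-(v-ci['cy'])/f,-1]);return P[:3,3]+r*(z-P[2,3])/r[2]
E
python3 - <<'E'
from h import *
for n,box in(('top',(290,120,400,225)),('side',(240,140,350,235))):
    ci=camera_info(n);d=np.load(n+'0.npy');im=cv2.imread(f'pics/{n}0.png');p=pts(ci,d,ci['pose'])
    x0,y0,x1,y1=box;m=np.zeros(d.shape,bool);m[y0:y1,x0:x1]=1
    print(n,'invalid',(d[m]==0).mean(),'table z',np.median(p[180:220,240:260,2]) if n=='top' else np.median(p[260:280,300:330,2]))
    top=m&(p[...,2]>.062)&(p[...,2]<.13)&(d>0)
    nl,l,st,_=cv2.connectedComponentsWithStats(top.astype(np.uint8));k=1+st[1:,4].argmax()
    q=p[l==k];r=cv2.minAreaRect((q[:,:2]*1000).astype(np.float32));print('rect',r,np.percentile(q[:,2],[5,50,95]))
    hi=m&(d>0)&(p[...,2]>.1)&(p[...,2]<.13);nl,l,st,ce=cv2.connectedComponentsWithStats(hi.astype(np.uint8))
    for i in range(1,nl):
        q=p[l==i];print(i,st[i,4],ce[i].round(1),q.mean(0).round(4),im[l==i].mean(0).round())
E
```

```text
top invalid 0.004329004329004329 table z -0.0005225451708471551
rect ((566.4036865234375, -46.141845703125), (312.4333190917969, 261.3525695800781), 79.9814453125) [0.07098385 0.08042948 0.08839443]
1 67 [353.7 153.4] [ 0.6289 -0.0871  0.1096] [ 68. 105. 133.]
2 20 [313.  180.5] [0.5328 0.0514 0.1149] [70. 81. 86.]
3 21 [339.3 185. ] [ 0.5178 -0.037   0.1133] [70. 80. 84.]
4 21 [365.8 190. ] [ 0.5007 -0.1253  0.1147] [70. 82. 87.]
side invalid 0.0036363636363636364 table z 0.00017236236212914147
rect ((565.4962158203125, -42.74311828613281), (322.73980712890625, 261.30108642578125), 80.03897094726562) [0.07143378 0.08186191 0.08989357]
1 20 [313.6 158.2] [ 0.5008 -0.1186  0.1123] [35. 45. 54.]
2 70 [278.4 166.9] [ 0.628  -0.0815  0.109 ] [33. 54. 93.]
3 25 [309.7 174.1] [ 0.5179 -0.031   0.111 ] [34. 44. 50.]
4 24 [306.5 190.8] [0.5314 0.0565 0.112 ] [32. 41. 47.]
```

Emit:
apply_moves:
  targets: "0 0 0.01 0.05 -0.1 0 0.6;0 0 0.02 0.13 -0.24 0 0.6;0 0 0.03 0.22 -0.38 0 0.6;0 0 0.03 0.31 -0.53 0 0.6;0 0 0.03 0.41 -0.7 0 0.6;0 0 0.03 0.5 -0.85 0 0.6;0 0 0.03 0.56 -0.95 0 0.6;0 0 0.03 0.58 -1 0 0.6"
  newtons: 8

```text
time: 0.9
tool_pos: [0.3708, 0.3303, 0.3024]
tcp_rot: [0.0, 0.091, 0.996, -0.001]
ft_force: [0.6, 0.0, 0.9]
width: 0.0528
finger_force: 0.0
```

Emit:
apply_moves:
  targets: "0 0 0 0.06 -0.1 0 0.6;0 0 0 0.15 -0.24 0 0.6;0 0 0 0.24 -0.4 0 0.6;0 0 0 0.35 -0.6 0 0.6;0 0 0 0.45 -0.78 0 0.6;0 0 0 0.52 -0.93 0 0.6;0 0 0 0.55 -1 0 0.6;0 0 0 0.55 -1 0 0.6"

```text
time: 1.7
tool_pos: [0.5077, 0.0809, 0.3024]
tcp_rot: [0.0, 0.092, 0.996, -0.0]
ft_force: [-0.1, 0.3, 0.3]
width: 0.0529
finger_force: 0.0
```

```bash
cat >> h.py <<'E'
from scipy.spatial.transform import Rotation as R
def wrist(fn):
    s=telemetry.sense();im,d=get_image('wrist');cv2.imwrite(fn,im);ci=camera_info('wrist')
    T=np.eye(4);q=s['tcp_rot'];T[:3,:3]=R.from_quat([q[1],q[2],q[3],q[0]]).as_matrix();T[:3,3]=s['tool_pos']
    P=T@ci['mount'];return s,im,d,pts(ci,d,P)
E
python3 - <<'E'
from h import *
s,im,d,p=wrist('pics/w1.png')
near=(np.abs(p[...,0]-.565)<.2)&(np.abs(p[...,1]+.045)<.25)&(d>0)
hi=near&(p[...,2]>.1)&(p[...,2]<.125);nl,l,st,ce=cv2.connectedComponentsWithStats(hi.astype(np.uint8))
for i in range(1,nl):
    if st[i,4]<40: continue
    q=p[l==i];t=q[q[:,2]>np.percentile(q[:,2],90)-.004]
    print(st[i,4],ce[i].round(),q.mean(0).round(4),'top',cv2.minAreaRect((t[:,:2]*1000).astype(np.float32)),np.median(t[:,2]).round(4),im[l==i].mean(0).round())
E
```

```text
414 [ 96. 228.] [ 0.4993 -0.1213  0.1119] top ((500.0472412109375, -123.68760681152344), (16.667362213134766, 11.319498062133789), 78.37200164794922) 0.1164 [27. 39. 46.]
310 [294. 227.] [0.5302 0.0533 0.1134] top ((531.8151245117188, 52.72147750854492), (15.209781646728516, 11.375808715820312), 80.0254135131836) 0.1165 [31. 43. 49.]
358 [195. 229.] [ 0.5162 -0.0339  0.1126] top ((517.232421875, -35.68579864501953), (15.411032676696777, 11.455179214477539), 77.63626098632812) 0.1164 [29. 40. 47.]
```

View pics/w1.png

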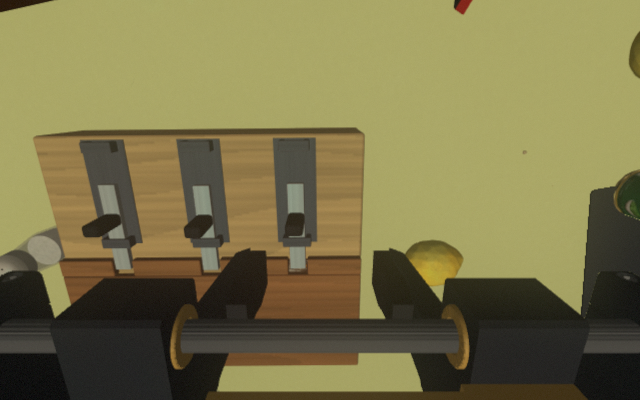

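The wrist view shows the three knobs at about (294,227), (195,229) and (96,228), with the straps behind them. The positions agree with the top camera to about 2 mm. I'll go down on the left one.

Emit:
apply_moves:
  targets: "0 0 0 0.05 -0.05 -0.05 0.6;0 0 0 0.098 -0.113 -0.15 0.6;0 0 0 0.098 -0.113 -0.27 0.6;0 0 0 0.098 -0.113 -0.4 0.6;0 0 0 0.098 -0.113 -0.5 0.6;0 0 0 0.098 -0.113 -0.57 0.6;0 0 0 0.098 -0.113 -0.6 0.6;0 0 0 0.098 -0.113 -0.6 0.6"

```text
time: 2.55
tool_pos: [0.5304, 0.0575, 0.1521]
tcp_rot: [-0.001, 0.087, 0.996, 0.001]
ft_force: [-0.3, -0.2, -0.4]
width: 0.0529
finger_force: 0.0
```

Emit:
apply_moves:
  targets: "0 0 0 0 0 0 0;0 0 0 0 0 0 0;0 0 0 0 0 0 0;0 0 0 0 0 0 0;0 0 0 0 0 0 0"
  newtons: 8

```text
time: 3.05
tool_pos: [0.531, 0.0529, 0.1532]
tcp_rot: [-0.0, 0.09, 0.996, -0.002]
ft_force: [-0.1, -0.5, 5.2]
width: 0.0158
finger_force: 8.0
```

Emit:
apply_moves:
  targets: "0 0 0 -0.012 0.002 0 0;0 0 0 -0.024 0.004 0 0;0 0 0 -0.035 0.006 0 0;0 0 0 -0.035 0.006 0 0"

```text
time: 3.45
tool_pos: [0.5264, 0.0538, 0.1536]
tcp_rot: [0.004, 0.091, 0.996, -0.001]
ft_force: [7.7, -7.6, -1.9]
width: 0.0157
finger_force: 8.0
```

It gave 4 to 5 mm and the force then rose to 8 N, so the left latch is blocked. I'll ease off, let go and try the middle one.

Emit:
apply_moves:
  targets: "0 0 0 0.018 -0.003 0 0;0 0 0 0.018 -0.003 0 0.5;0 0 0 0.018 -0.003 0 0.5;0 0 0 0.018 -0.003 0 0.5;0 0 0 0.018 -0.003 0.1 0.5;0 0 0 0.01 -0.003 0.18 0.5;0 0 0 -0.01 -0.1 0.18 0.5;0 0 0 -0.02 -0.2 0.18 0.5"

```text
time: 4.25
tool_pos: [0.5172, 0.0076, 0.1984]
tcp_rot: [0.001, 0.087, 0.996, 0.001]
ft_force: [-0.4, 0.5, 0.3]
width: 0.044
finger_force: 0.0
```

Emit:
apply_moves:
  targets: "0 0 0 -0.006 -0.11 0 0.5;0 0 0 -0.006 -0.16 0 0.5;0 0 0 -0.006 -0.16 -0.06 0.5;0 0 0 -0.006 -0.16 -0.14 0.5;0 0 0 -0.006 -0.16 -0.18 0.5;0 0 0 -0.006 -0.16 -0.18 0.5"

```text
time: 4.85
tool_pos: [0.5152, -0.0324, 0.1516]
tcp_rot: [-0.001, 0.088, 0.996, 0.0]
ft_force: [0.3, -0.3, -0.6]
width: 0.0434
finger_force: 0.0
```

Emit:
apply_moves:
  targets: "0 0 0 0 0 0 0;0 0 0 0 0 0 0;0 0 0 0 0 0 0;0 0 0 0 0 0 0;0 0 0 0 0 0 0"

```text
time: 5.35
tool_pos: [0.5158, -0.0356, 0.1534]
tcp_rot: [0.0, 0.09, 0.996, -0.002]
ft_force: [0.5, -5.7, 3.2]
width: 0.0155
finger_force: 8.0
```

Emit:
apply_moves:
  targets: "0 0 0 -0.012 0.002 0 0;0 0 0 -0.024 0.004 0 0;0 0 0 -0.035 0.006 0 0;0 0 0 -0.035 0.006 0 0"

```text
time: 5.75
tool_pos: [0.5109, -0.0348, 0.1537]
tcp_rot: [0.004, 0.091, 0.996, -0.001]
ft_force: [8.3, -8.3, -2.1]
width: 0.0155
finger_force: 8.0
```

The middle one is blocked too. Next is the right one.

Emit:
apply_moves:
  targets: "0 0 0 0.018 -0.003 0 0;0 0 0 0.018 -0.003 0 0.5;0 0 0 0.018 -0.003 0 0.5;0 0 0 0.018 -0.003 0 0.5;0 0 0 0.018 -0.003 0.1 0.5;0 0 0 0.01 -0.003 0.18 0.5;0 0 0 -0.01 -0.1 0.18 0.5;0 0 0 -0.02 -0.2 0.18 0.5"

```text
time: 6.55
tool_pos: [0.5021, -0.081, 0.1984]
tcp_rot: [0.001, 0.087, 0.996, 0.001]
ft_force: [0.2, -0.3, 0.4]
width: 0.0441
finger_force: 0.0
```

Emit:
apply_moves:
  targets: "0 0 0 -0.012 -0.11 0 0.5;0 0 0 -0.012 -0.16 0 0.5;0 0 0 -0.012 -0.16 -0.06 0.5;0 0 0 -0.012 -0.16 -0.14 0.5;0 0 0 -0.012 -0.16 -0.18 0.5;0 0 0 -0.012 -0.16 -0.18 0.5"

```text
time: 7.15
tool_pos: [0.4986, -0.1208, 0.1516]
tcp_rot: [-0.001, 0.088, 0.996, 0.0]
ft_force: [0.0, -0.6, 0.3]
width: 0.0439
finger_force: 0.0
```

Emit:
apply_moves:
  targets: "0 0 0 0 0 0 0;0 0 0 0 0 0 0;0 0 0 0 0 0 0;0 0 0 0 0 0 0;0 0 0 0 0 0 0"

```text
time: 7.65
tool_pos: [0.4991, -0.1241, 0.1534]
tcp_rot: [0.0, 0.09, 0.996, -0.002]
ft_force: [-0.2, -5.1, 2.3]
width: 0.0159
finger_force: 8.0
```

Emit:
apply_moves:
  targets: "0 0 0 -0.012 0.002 0 0;0 0 0 -0.024 0.004 0 0;0 0 0 -0.035 0.006 0 0;0 0 0 -0.035 0.006 0 0"

```text
time: 8.05
tool_pos: [0.4905, -0.1226, 0.1534]
tcp_rot: [0.001, 0.09, 0.996, -0.001]
ft_force: [0.2, -5.4, 1.3]
width: 0.016
finger_force: 8.0
```

The right one moved the full 8.7 mm with hardly any force, so it is free. I'll draw it all the way.

Emit:
apply_moves:
  targets: "0 0 0 -0.02 0.004 0 0;0 0 0 -0.045 0.008 0 0;0 0 0 -0.07 0.012 0 0;0 0 0 -0.095 0.017 0 0;0 0 0 -0.115 0.02 0 0;0 0 0 -0.13 0.023 0 0;0 0 0 -0.13 0.023 0 0"

```text
time: 8.75
tool_pos: [0.4605, -0.1173, 0.1535]
tcp_rot: [0.003, 0.091, 0.996, -0.001]
ft_force: [4.2, -8.1, -1.9]
width: 0.016
finger_force: 8.0
```

Emit:
apply_moves:
  targets: "0 0 0 0.006 -0.001 0 0;0 0 0 0.006 -0.001 0 0.5;0 0 0 0.006 -0.001 0 0.5;0 0 0 0.006 -0.001 0 0.5;0 0 0 0.006 -0.001 0.1 0.5;0 0 0 0.01 0 0.18 0.5;0 0 0 0.08 0.1 0.18 0.5;0 0 0 0.15 0.22 0.18 0.5"

```text
time: 9.55
tool_pos: [0.4955, -0.0602, 0.1984]
tcp_rot: [0.0, 0.091, 0.996, -0.0]
ft_force: [0.7, 0.1, -0.4]
width: 0.0442
finger_force: 0.0
```

Emit:
apply_moves:
  targets: "0 0 0 0.05 0.08 0 0.5;0 0 0 0.063 0.108 0 0.5;0 0 0 0.063 0.108 -0.06 0.5;0 0 0 0.063 0.108 -0.14 0.5;0 0 0 0.063 0.108 -0.18 0.5;0 0 0 0.063 0.108 -0.18 0.5"

```text
time: 10.15
tool_pos: [0.5097, -0.0332, 0.1516]
tcp_rot: [-0.002, 0.089, 0.996, -0.0]
ft_force: [-0.3, -0.1, -0.2]
width: 0.044
finger_force: 0.0
```

Emit:
apply_moves:
  targets: "0 0 0 0 0 0 0;0 0 0 0 0 0 0;0 0 0 0 0 0 0;0 0 0 0 0 0 0;0 0 0 0 0 0 0"

```text
time: 10.65
tool_pos: [0.511, -0.0348, 0.1534]
tcp_rot: [0.0, 0.09, 0.996, -0.001]
ft_force: [-1.0, -4.9, 4.2]
width: 0.0157
finger_force: 8.0
```

Emit:
apply_moves:
  targets: "0 0 0 -0.012 0.002 0 0;0 0 0 -0.024 0.004 0 0;0 0 0 -0.035 0.006 0 0;0 0 0 -0.035 0.006 0 0"

```text
time: 11.05
tool_pos: [0.5025, -0.0333, 0.1533]
tcp_rot: [0.0, 0.09, 0.996, -0.001]
ft_force: [-0.6, -6.1, 3.8]
width: 0.0157
finger_force: 8.0
```

The middle one is freed. I'll draw it fully.

Emit:
apply_moves:
  targets: "0 0 0 -0.02 0.004 0 0;0 0 0 -0.045 0.008 0 0;0 0 0 -0.07 0.012 0 0;0 0 0 -0.09 0.016 0 0;0 0 0 -0.105 0.019 0 0;0 0 0 -0.112 0.02 0 0;0 0 0 -0.112 0.02 0 0"

```text
time: 11.75
tool_pos: [0.4742, -0.0283, 0.1533]
tcp_rot: [0.0, 0.09, 0.996, -0.002]
ft_force: [0.5, -6.0, 5.3]
width: 0.0157
finger_force: 8.0
```

Emit:
apply_moves:
  targets: "0 0 0 -0.006 0.001 0 0;0 0 0 -0.012 0.002 0 0;0 0 0 -0.012 0.002 0 0"

```text
time: 12.05
tool_pos: [0.4737, -0.0283, 0.1534]
tcp_rot: [0.003, 0.091, 0.996, -0.001]
ft_force: [4.8, -7.9, -1.3]
width: 0.016
finger_force: 8.0
```

Emit:
apply_moves:
  targets: "0 0 0 0.008 -0.001 0 0;0 0 0 0.008 -0.001 0 0.5;0 0 0 0.008 -0.001 0 0.5;0 0 0 0.008 -0.001 0 0.5;0 0 0 0.008 -0.001 0.1 0.5;0 0 0 0.01 0 0.18 0.5;0 0 0 0.08 0.1 0.18 0.5;0 0 0 0.15 0.22 0.18 0.5"

```text
time: 12.85
tool_pos: [0.5092, 0.029, 0.1984]
tcp_rot: [0.0, 0.09, 0.996, -0.0]
ft_force: [1.3, -0.0, 0.0]
width: 0.044
finger_force: 0.0
```

Emit:
apply_moves:
  targets: "0 0 0 0.05 0.08 0 0.5;0 0 0 0.072 0.108 0 0.5;0 0 0 0.072 0.108 -0.06 0.5;0 0 0 0.072 0.108 -0.14 0.5;0 0 0 0.072 0.108 -0.18 0.5;0 0 0 0.072 0.108 -0.18 0.5"

```text
time: 13.45
tool_pos: [0.5256, 0.0557, 0.1515]
tcp_rot: [-0.002, 0.089, 0.996, -0.001]
ft_force: [-0.7, 0.2, 0.7]
width: 0.0444
finger_force: 0.0
```

Emit:
apply_moves:
  targets: "0 0 0 0 0 0 0;0 0 0 0 0 0 0;0 0 0 0 0 0 0;0 0 0 0 0 0 0;0 0 0 0 0 0 0"

```text
time: 13.95
tool_pos: [0.5268, 0.0538, 0.1534]
tcp_rot: [-0.0, 0.09, 0.996, -0.002]
ft_force: [-1.2, -4.5, 3.5]
width: 0.0158
finger_force: 8.0
```

Emit:
apply_moves:
  targets: "0 0 0 -0.012 0.002 0 0;0 0 0 -0.024 0.004 0 0;0 0 0 -0.035 0.006 0 0;0 0 0 -0.035 0.006 0 0"

```text
time: 14.35
tool_pos: [0.5179, 0.0553, 0.1534]
tcp_rot: [0.0, 0.09, 0.996, -0.002]
ft_force: [-0.4, -5.6, 3.3]
width: 0.0163
finger_force: 8.0
```

The left one moves freely too. I'll draw it fully.

Emit:
apply_moves:
  targets: "0 0 0 -0.02 0.004 0 0;0 0 0 -0.045 0.008 0 0;0 0 0 -0.07 0.012 0 0;0 0 0 -0.09 0.016 0 0;0 0 0 -0.107 0.019 0 0;0 0 0 -0.122 0.021 0 0;0 0 0 -0.122 0.021 0 0"

```text
time: 15.05
tool_pos: [0.4892, 0.0604, 0.1534]
tcp_rot: [0.002, 0.091, 0.996, -0.001]
ft_force: [4.2, -7.4, 1.0]
width: 0.016
finger_force: 8.0
```

Emit:
apply_moves:
  targets: "0 0 0 0.008 -0.001 0 0;0 0 0 0.008 -0.001 0 0.5;0 0 0 0.008 -0.001 0 0.5;0 0 0 0.008 -0.001 0 0.5;0 0 0 0.008 -0.001 0.12 0.5;0 0 0 0.0 0 0.26 0.5;0 0 0 -0.06 -0.12 0.4 0.5;0 0 0 -0.1 -0.25 0.5 0.5"

```text
time: 15.85
tool_pos: [0.4624, 0.0016, 0.2796]
tcp_rot: [0.001, 0.087, 0.996, 0.001]
ft_force: [0.8, -0.4, -0.0]
width: 0.0438
finger_force: 0.0
```

Emit:
apply_moves:
  targets: "0 0 0 0 -0.1 0.05 0.5;0 0 0 0 -0.15 0.1 0.5;0 0 0 0 -0.15 0.1 0.5"

```text
time: 16.15
tool_pos: [0.4631, -0.0385, 0.3039]
tcp_rot: [0.002, 0.091, 0.996, -0.0]
ft_force: [0.7, 1.1, -0.4]
width: 0.0442
finger_force: 0.0
```

```bash
python3 - <<'E'
from h import *
s,im,d,p=wrist('pics/w2.png');print(s['tool_pos'])
near=(np.abs(p[...,0]-.565)<.2)&(np.abs(p[...,1]+.045)<.25)&(d>0)
hi=near&(p[...,2]>.1)&(p[...,2]<.125);nl,l,st,ce=cv2.connectedComponentsWithStats(hi.astype(np.uint8))
c,sn=np.cos(np.radians(-10)),np.sin(np.radians(-10))
for i in range(1,nl):
    if st[i,4]<40: continue
    q=p[l==i];t=q[q[:,2]>np.percentile(q[:,2],90)-.004];r=cv2.minAreaRect((t[:,:2]*1000).astype(np.float32))
    v=np.array(r[0])/1000-[.566,-.0455]
    print(st[i,4],ce[i].round(),r,np.median(t[:,2]).round(4),'box',(c*v[0]+sn*v[1]).round(4),(-sn*v[0]+c*v[1]).round(4))
E
```

```text
[ 0.4630954  -0.03853771  0.3039483 ]
346 [433. 208.] ((493.46087646484375, 58.635047912597656), (15.21576976776123, 11.280326843261719), 80.37118530273438) 0.1165 box -0.0895 0.09
340 [232. 210.] ((462.6690673828125, -117.53128051757812), (15.393333435058594, 11.523787498474121), 79.0442123413086) 0.1165 box -0.0893 -0.0889
297 [332. 209.] ((478.0589904785156, -29.738697052001953), (14.962114334106445, 11.254408836364746), 79.9437484741211) 0.1165 box -0.0893 0.0003
309 [304. 364.] ((641.8995361328125, -88.77590942382812), (13.787760734558105, 32.74535369873047), 79.4521255493164) 0.1104 box 0.0823 -0.0294
```

View pics/w2.png

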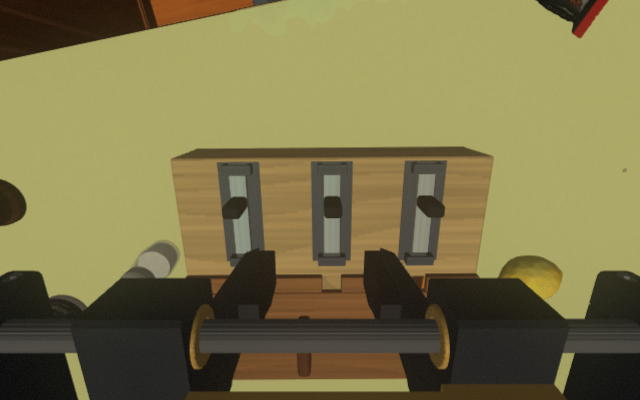

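All three knobs now stand at box x of about -89 mm, which is fully out, and the notches at (332,285) are clear. The grip is at (304,364), box y -29 mm. Next I'll grasp it.

Emit:
apply_moves:
  targets: "0 0 0 0.1 -0.03 0 0.5;0 0 0 0.25 -0.07 0 0.5;0 0 0 0.42 -0.12 0 0.5;0 0 0 0.57 -0.165 0 0.5;0 0 0 0.667 -0.193 -0.04 0.5;0 0 0 0.667 -0.193 -0.15 0.5;0 0 0 0.667 -0.193 -0.3 0.5;0 0 0 0.667 -0.193 -0.42 0.5"

```text
time: 17.0
tool_pos: [0.6288, -0.0826, 0.1946]
tcp_rot: [-0.001, 0.088, 0.996, 0.001]
ft_force: [-0.3, -0.0, 0.1]
width: 0.044
finger_force: 0.0
```

Emit:
apply_moves:
  targets: "0 0 0 0 0 -0.1 0.5;0 0 0 0 0 -0.16 0.5;0 0 0 0 0 -0.18 0.5;0 0 0 0 0 -0.18 0.5;0 0 0 0 0 -0.18 0;0 0 0 0 0 -0.18 0;0 0 0 0 0 -0.18 0;0 0 0 0 0 -0.18 0"

```text
time: 17.8
tool_pos: [0.6297, -0.0853, 0.1535]
tcp_rot: [0.001, 0.089, 0.996, -0.0]
ft_force: [-0.2, -1.7, 0.9]
width: 0.0141
finger_force: 0.6
```

Emit:
apply_moves:
  targets: "0 0 0 0 0 0 0;0 0 0 0.004 0.02 0 0;0 0 0 0.01 0.06 0 0;0 0 0 0.021 0.12 0 0;0 0 0 0.034 0.19 0 0;0 0 0 0.046 0.26 0 0;0 0 0 0.058 0.33 0 0;0 0 0 0.069 0.39 0 0"
  newtons: 10

```text
time: 18.6
tool_pos: [0.6471, 0.0136, 0.1534]
tcp_rot: [0.0, 0.089, 0.996, -0.0]
ft_force: [-0.1, -1.1, 5.8]
width: 0.0143
finger_force: 10.0
```

Emit:
apply_moves:
  targets: "0 0 0 0.01 0.05 0 0;0 0 0 0.017 0.095 0 0;0 0 0 0.023 0.13 0 0;0 0 0 0.028 0.16 0 0;0 0 0 0.031 0.175 0 0;0 0 0 0.031 0.175 0 0"

```text
time: 19.2
tool_pos: [0.6539, 0.052, 0.1533]
tcp_rot: [-0.001, 0.09, 0.996, -0.004]
ft_force: [-3.0, -9.5, 9.2]
width: 0.0142
finger_force: 10.0
```

The lid is at its stop after 139 mm, and the force has risen. I'll release, lift and check.

Emit:
apply_moves:
  targets: "0 0 0 -0.001 -0.006 0 0;0 0 0 -0.001 -0.006 0 0.5;0 0 0 -0.001 -0.006 0 0.5;0 0 0 -0.001 -0.006 0 0.5;0 0 0 -0.001 -0.006 0 0.5;0 0 0 -0.001 -0.006 0.12 0.5;0 0 0 -0.1 -0.006 0.3 0.5;0 0 0 -0.25 -0.006 0.45 0.5"

```text
time: 20.0
tool_pos: [0.5959, 0.0553, 0.2634]
tcp_rot: [0.001, 0.089, 0.996, 0.001]
ft_force: [0.2, 0.1, 0.7]
width: 0.0438
finger_force: 0.0
```

Emit:
apply_moves:
  targets: "0 0 0 -0.15 -0.05 0.1 0.5;0 0 0 -0.3 -0.1 0.15 0.5;0 0 0 -0.45 -0.15 0.15 0.5;0 0 0 -0.5 -0.17 0.15 0.5;0 0 0 -0.5 -0.17 0.15 0.5"

```text
time: 20.5
tool_pos: [0.468, 0.0114, 0.3]
tcp_rot: [-0.001, 0.089, 0.996, -0.001]
ft_force: [0.0, 0.0, -0.1]
width: 0.0439
finger_force: 0.0
```

```bash
python3 - <<'E'
from h import *
c,sn=np.cos(np.radians(-10)),np.sin(np.radians(-10))
s,im,d,p=wrist('pics/w3.png');print(s['tool_pos'],s['ft_force'])
im2,_=get_image('side');cv2.imwrite('pics/side3.png',im2)
hi=(np.abs(p[...,0]-.565)<.2)&(np.abs(p[...,1]+.045)<.25)&(d>0)&(p[...,2]>.1)&(p[...,2]<.125);nl,l,st,ce=cv2.connectedComponentsWithStats(hi.astype(np.uint8))
for i in range(1,nl):
    if st[i,4]<40: continue
    q=p[l==i];t=q[q[:,2]>np.percentile(q[:,2],90)-.004];r=cv2.minAreaRect((t[:,:2]*1000).astype(np.float32))
    v=np.array(r[0])/1000-[.566,-.0455]
    print(st[i,4],ce[i].round(),np.round(r[1]),'box',(c*v[0]+sn*v[1]).round(4),(-sn*v[0]+c*v[1]).round(4))
E
```

```text
[0.4680084  0.01139812 0.29996798] [ 0.01664119  0.00780409 -0.12425403]
370 [176. 216.] [15. 11.] box -0.0896 -0.0889
323 [277. 216.] [16. 11.] box -0.0894 0.0008
330 [378. 215.] [16. 12.] box -0.0893 0.0905
432 [388. 367.] [14. 41.] box 0.078 0.1105
```

View pics/side3.png

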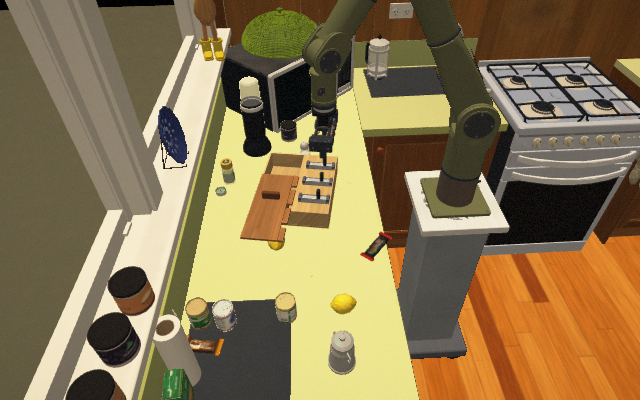

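The side view shows the lid slid left over the lemon at (275,243) and the compartment open at (287,165). All the latches are out, the bystanders are where they were, and the robot is clear. The grip measures box y +110.5 mm against -29.4 mm before, so it moved 140 mm.

```bash
python3 -c "from cell import close_job;print(close_job())"
```

```text
the job is handed in; nothing more can be done
None
```

The box is open and the job handed in at about 20.6 s of the 61 s: all three latches are fully out (order right, middle, left), the lid is at its 140 mm stop, and nothing round the box was disturbed.

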